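# Unhook the yellow pocket meter from its cradle

### The job

Take the yellow pocket multimeter out of its cradle: tilt its free end up over the retaining lip and draw the tab at its other end out from under the keeper bar, without forcing it or tipping it past 25 degrees. Set it down, not dropped, face up in the middle of the blue mat and let go. Leave the red meter in its place.

Things in the scene. Friction and masses are not known exactly. Their poses are not given: they have to be found in the camera images.
- meter_yellow: Pocket multimeter, yellow case 115 (x) by 48 (y) by 36 (z) mm, about 220 g, face up (+z). Origin: centre of the case's underside. At its -x end a tab 30 long, 24 wide, 6 thick (tip at x = -87.5) lies flush with the underside. Starts seated on its cradle, underside 20 above the table; sides free. Grip across y near the middle, pad centre 22+ above the underside to keep the tips off the mat.
- cradle_yellow: Its fixed cradle (one of three alike), origin on the table below the meter's, same axes. Seat top z 20 mm, 36 wide. Orange lip x 60.5..67.5, top z 36. Steel keeper bar over the tab x -92..-68, z 34..42; back stop x -92. To free: turn the meter about the tab's tip (tip 0..2 above the seat) until its +x end is 10..20 deg up, draw it 30 along +x still tilted, then lift. Else lip and bar block it.
- meter_red: The same kind of pocket meter in a red case, same size and frame, seated in a cradle of its own. To be left alone.
- mat: Blue flat anti-static mat, 200 (x) by 160 (y) by 4 (z) mm, fixed to the table. Origin: centre of its underside, on the table; z up.
Not all that is in view belongs to the job. What is shaped like the meter_yellow but purple or turquoise is not meant.

How it is judged:
By the outcome, as a careful person would: the job done as asked, in the order asked, and still so for the second after the job is handed in, with the robot touching nothing.
It also fails if it takes over 38 s, if anything falls off the work surface, if the arm or the gripper's body presses on something with over 40 N, if the wrist force passes 120 N, or if a joint passes its speed limit or range.

### The arm

A 6-joint arm with a two-finger parallel gripper is mounted at the origin on the work surface. World frame = base frame: x ahead of the robot, y to its left, z up, the work surface at z = 0. Lengths are in m, angles in rad, forces in N, time in s.
With the tool pointing down it reaches from about 0.375 to 0.9 m from the base axis. Payload 3.1 kg.
Tool frame: the origin (TCP) lies midway between the tips of the shut fingers; the grasp point (between the pads) lies 19 mm behind it; z points along the fingers, y is the line along which they close (so a half turn about z gives the same grasp; the last joint's range is limited). The gripper opens to 85 mm and grips with 20 to 120 N. Pads are 22 mm wide; open, the fingers measure 114 mm over their backs; the gripper's body (76 mm by 85 mm) begins 54 mm behind the grasp point. The pads swing forward as they close: fully open they stand 13 mm farther back than shut.
Start: joints at [-1.323, 0.527, 1.433, -0, 1.181, -0.178], TCP at [0.259, -0.569, 0.231] pointing down, gripper open.
Joint ranges: [-3.08, 3.08], [-0.75, 2.2], [0.22, 2.44], [-1.43, 4.57], [0, 2.65], [-2.85, 2.85]. Speed limits (rad/s): [2.79, 2.79, 3.14, 3.14, 3.14, 3.14].

### API

Orientations are given as a unit quaternion [x, y, z, w].
In Python, from station import manip gives the robot as it stands.
- The arm moves only by the tool step_arm, never from a script. Its argument "targets" is text: rows parted by semicolons, each of 4 numbers parted by spaces: the shift along the tool's x, y, z in mm, then the turn about the tool's z in degrees. A call has 1 to 12 rows; each row is the pose to reach, as a shift and turn from the pose commanded when the call began, along the tool's axes at that moment; what a row does not reach only later rows make up. A row lasts 1/10 s, in which the tool goes at most 50 mm and 8.59 degrees, less where a joint would pass 70% of its speed; a pose out of reach is approached as far as the arm can. A call with a gripper value outside its range is refused whole. "gripper" is the closure, from 0 (fully open) to 1 (shut), set as the call begins (left out, the last holds). The fingers move at their own pace and stop on an object; "squeeze" is the grip in N (left out, the last holds). Time passes only in rows, so rows that repeat a pose let the fingers close. It gives the time, the measured TCP pose, the force, the opening and the grip force at its end, in the units of the state.
- manip.sense(): the state, without advancing time (a new reading comes with each control period).
- manip.snapshot(name): name is "side" or "top" or "wrist"; returns the picture (480x640x3 uint8, red, green, blue); there is no depth.
- manip.get_calibration(name): a dict with "fov_y" (degrees; the focal length in pixels is half the picture's height over the tangent of half this angle, whatever the lens; pixels are square), "cx", "cy" (the principal point, pixels), "k1" (the pictures are not rectified: a ray, as slopes to the right and down, at radius r is drawn at 1 + k1 r^2 times it, then the intrinsics apply), "extrinsics" (4x4, takes a point from camera to world coordinates); the wrist camera has in their place "tool_from_camera" (4x4, takes a point from camera to tool coordinates, whose origin is the TCP and whose axes are the flange's). Camera axes: x right, y down, z forward; pixel columns grow to the right and rows downward; lengths in m; the calibration is good to about 2 mm. A picture is of the moment at which its call begins: read the wrist's pose just before it. get_calibration takes no time and is no camera call.
- manip.sign_off(): hands the job in; it is judged then, once.
Trained networks look in the newest picture that a camera, given by its name, has taken for a name from the list of things; names that differ only in an ending like _2 or _b are one class to them, and where a whole thing is asked for, a point or a joint stands for the part that bears it (a point fixed in the world has none). Each returns a list of dicts, best first, with "p" (0 to 1); they miss things now and then, are a little off and sometimes report something else, mostly with a low value. They report only what shows in the picture. A call takes as long as a camera call. They do not tell look-alikes from the thing itself.
- manip.recognise(camera, query): "position" ([column, row] in pixels, amid what is visible of it).
- manip.masks_of(camera, query): "pixels" (480x640 bool, what is visible of it) and "position" ([column, row] in pixels, amid what is visible of it).
- manip.mark_of(camera, query): "position" ([column, row] in pixels: a listed point, or the origin of a listed thing).
The state is a dict: "t": time; "q": joint angles; "qd": joint speeds; "tau": joint torques, N m; "tcp_pos": TCP position; "tool_rot": TCP orientation; "force": force on the tool from outside, world axes, zero at the start; "ft_torque": the same for the moment, N m; "finger_gap": opening from 0.0 (shut) to 1.0 (fully open); "gripper_force": force on a finger pad.
Only numpy, scipy, OpenCV 4.12 (cv2) and the standard library are available. Lean on these libraries where they do the work, as an engineer would, in place of code of your own. Each camera call takes 0.05 s, during which the arm holds its last target. There are 200 camera calls.

## Working session

There is one attempt and no reset: what is moved stays moved. The work goes in short steps, Python scripts to look and compute and a tool call to move; the robot and the scene stay as the last step left them, time stands still between calls to the robot, and variables do not carry over. Pictures are saved under pics/ and viewed, at most 12 in all, crops included, and the job is handed in when it is done.

Besides the shell and the picture viewer there is one more tool, called after "Emit:" by a JSON object that holds its "name" and its "arguments". step_arm: Moves the arm, as the interface text tells. Its arguments: {"type":"object","properties":{"targets":{"type":"string"},"gripper":{"type":"number"},"squeeze":{"type":"number"}},"required":["targets"]}

```bash
mkdir -p pics; ls; cat > h.py <<'E'
import numpy as np, cv2
from scipy.spatial.transform import Rotation as R
from station import manip
def cam(n):
    c=manip.get_calibration(n); f=240/np.tan(np.radians(c["fov_y"])/2)
    if n=="wrist":
        s=manip.sense(); T=np.eye(4); T[:3,:3]=R.from_quat(s["tool_rot"]).as_matrix(); T[:3,3]=s["tcp_pos"]
        E=T@np.array(c["tool_from_camera"])
    else: E=np.array(c["extrinsics"])
    return f,c["cx"],c["cy"],c["k1"],E
def ray2z(C,px,z):
    f,cx,cy,k,E=C; d=np.array([(px[0]-cx)/f,(px[1]-cy)/f]); u=d.copy()
    for _ in range(20): u=d/(1+k*(u@u))
    v=E[:3,:3]@np.array([u[0],u[1],1]); o=E[:3,3]
    return o+v*(z-o[2])/v[2]
def proj(C,p):
    f,cx,cy,k,E=C; q=E[:3,:3].T@(np.array(p)-E[:3,3]); u=q[:2]/q[2]; u=u*(1+k*(u@u)); return np.array([cx+f*u[0],cy+f*u[1]])
def snap(n,name):
    C=cam(n); im=manip.snapshot(n); cv2.imwrite(f"pics/{name}.png",im[:,:,::-1]); return C,im
E
python3 - <<'E'
from h import *
for n in("top","side"):
    C,im=snap(n,n+"1")
    print(n,C[4][:3,3])
    for q in("meter_yellow","cradle_yellow","meter_red","mat"):
        for r in manip.mark_of(n,q)[:5]:
            print(q,r["p"].__round__(2),np.round(r["position"]),np.round(ray2z(C,r["position"],.0 if q in("mat","cradle_yellow") else .02),3))
print(manip.sense()["tool_rot"],manip.sense()["t"])
E
```

```text
pics
top [0.32180164 0.00713855 1.38503313]
meter_yellow 0.82 [186. 142.] [0.647 0.293 0.02 ]
meter_yellow 0.75 [191. 332.] [0.229 0.285 0.02 ]
meter_yellow 0.66 [383. 278.] [ 0.338 -0.135  0.02 ]
meter_yellow 0.59 [255. 204.] [0.505 0.143 0.02 ]
meter_red 0.85 [324. 185.] [ 0.544 -0.009  0.02 ]
mat 0.92 [412. 170.] [ 0.579 -0.207  0.   ]
side [0.21142712 0.56370059 0.76879543]
meter_yellow 0.97 [374. 227.] [ 0.34  -0.119  0.02 ]
meter_yellow 0.92 [155. 340.] [0.639 0.297 0.02 ]
meter_yellow 0.71 [369. 414.] [0.23  0.287 0.02 ]
meter_yellow 0.62 [252. 296.] [0.514 0.146 0.02 ]
cradle_yellow 0.81 [253. 302.] [0.514 0.146 0.   ]
meter_red 0.82 [274. 241.] [ 0.533 -0.     0.02 ]
mat 0.61 [294. 184.] [ 0.575 -0.205  0.   ]
[ 9.77319554e-01  2.11769891e-01  1.47351782e-06 -4.67376982e-05] 0.5
```

View pics/top1.png

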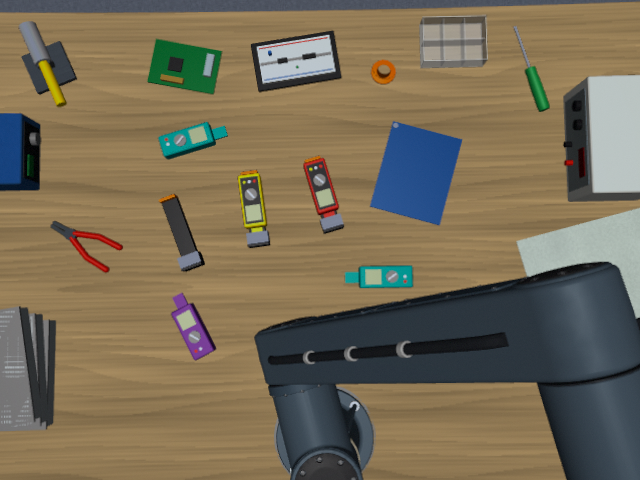

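View pics/side1.png

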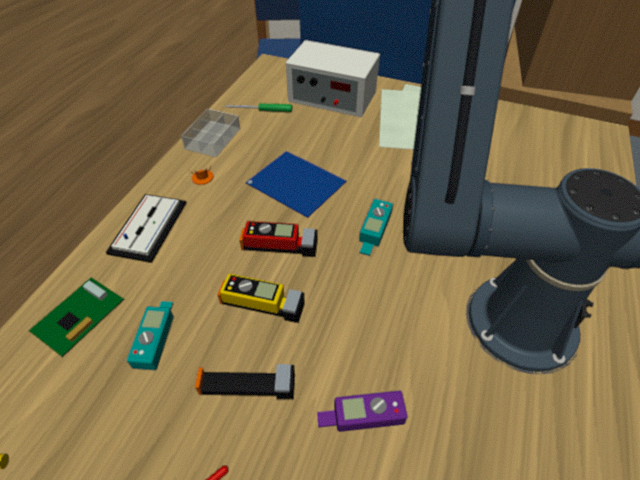

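The top view has six candidates shaped like the meter:
- Yellow at (252,200), seated between an orange lip at (250,173) and a grey bar at (258,238).
- Red at (321,190), seated in its own cradle.
- Turquoise at (190,140) and (383,276), and purple at (192,330), lying loose.
- An empty cradle at (182,232).

The yellow one fits the description. The mat is at (416,172). In the side view, yellow is at (252,293). Next I'll confirm it in a crop and measure its yaw.

```bash
python3 - <<'E'
from h import *
im=cv2.imread("pics/top1.png"); cv2.imwrite("pics/crop1.png",cv2.resize(im[150:260,200:360],None,fx=5,fy=5,interpolation=cv2.INTER_CUBIC))
C=cam("top"); hsv=cv2.cvtColor(im,cv2.COLOR_BGR2HSV)
def comp(lo,hi,box):
    m=cv2.inRange(hsv,lo,hi); z=np.zeros_like(m); x0,y0,x1,y1=box; z[y0:y1,x0:x1]=m[y0:y1,x0:x1]; return z
m=comp((24,120,90),(36,255,255),(225,160,280,240)); r=cv2.minAreaRect(cv2.findNonZero(m)); print("yellow",r,[np.round(ray2z(C,p,.056)[:2],3) for p in cv2.boxPoints(r)],ray2z(C,r[0],.056))
m=comp((105,120,60),(125,255,255),(360,110,470,235)); r=cv2.minAreaRect(cv2.findNonZero(m)); print("mat",r,[np.round(ray2z(C,p,.004)[:2],3) for p in cv2.boxPoints(r)],ray2z(C,r[0],.004))
E
```

```text
yellow ((252.0799560546875, 202.55999755859375), (57.982757568359375, 22.627416610717773), 81.8698959350586) [array([0.563, 0.178]), array([0.569, 0.13 ]), array([0.445, 0.114]), array([0.439, 0.162])] [0.5037567  0.14592867 0.056     ]
mat ((415.830810546875, 172.57589721679688), (71.09771728515625, 88.39598846435547), 15.124006271362305) [array([ 0.499, -0.111]), array([ 0.691, -0.167]), array([ 0.645, -0.319]), array([ 0.455, -0.262])] [ 0.57206143 -0.21509401  0.004     ]
```

View pics/crop1.png

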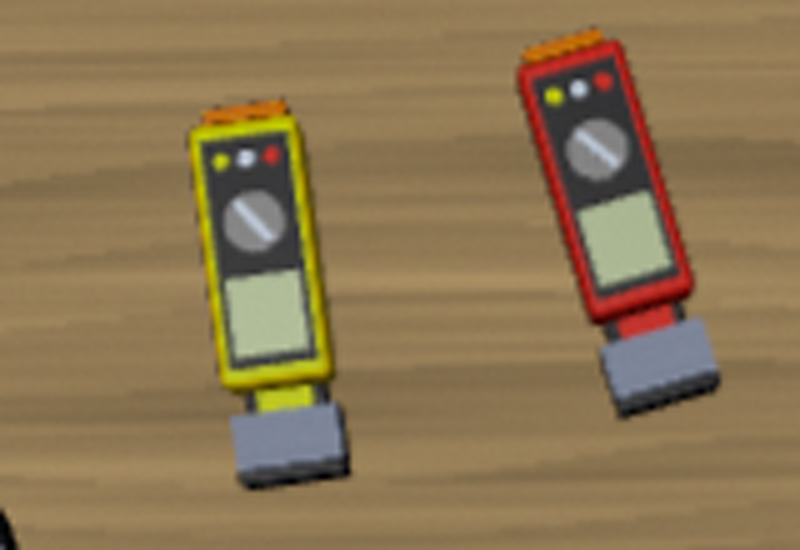

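The crop shows yellow (left) seated between its orange lip and grey keeper. Red is to the right and purple and turquoise are elsewhere, so this is the one. I'll move above it.

Emit:
{"name": "step_arm", "arguments": {"targets": "525 -549 0 17;525 -549 0 17;525 -549 0 17;525 -549 0 17;525 -549 0 17;525 -549 0 17;525 -549 0 17;525 -549 0 17;525 -549 0 17;525 -549 0 17;525 -549 0 17;525 -549 0 17", "gripper": 0, "squeeze": 20}}

```text
t: 1.7
tcp_pos: [0.4573, -0.0006, 0.2317]
tool_rot: [0.998, 0.065, 0.001, 0.0]
force: [0.6, -0.3, -0.6]
finger_gap: 1.0
gripper_force: 0.0
```

Emit:
{"name": "step_arm", "arguments": {"targets": "72 -143 0 0;72 -143 0 0;72 -143 0 0;72 -143 0 0;72 -143 0 0"}}

```text
t: 2.2
tcp_pos: [0.5097, 0.1502, 0.2313]
tool_rot: [0.998, 0.067, 0.0, 0.0]
force: [-0.1, -0.8, 0.5]
finger_gap: 1.0
gripper_force: 0.0
```

```bash
python3 - <<'E'
from h import *
C,im=snap("wrist","w1")
s=manip.sense(); print(s["t"],s["tcp_pos"],s["tool_rot"],C[4])
for q in("meter_yellow","cradle_yellow"):
    for r in manip.mark_of("wrist",q)[:3]: print(q,r["p"],r["position"],ray2z(C,r["position"],.02 if q[0]=="m" else 0))
E
```

```text
2.25 [0.50913628 0.14871369 0.23112221] [ 9.97824620e-01  6.59222002e-02 -3.97195828e-04  3.65561586e-04] [[ 1.33294597e-01 -9.54129036e-01 -2.68086430e-01  5.77185720e-01]
 [-9.91076322e-01 -1.28468061e-01 -3.55482816e-02  1.59783817e-01]
 [-5.22896267e-04  2.70432507e-01 -9.62738794e-01  3.74711241e-01]
 [ 0.00000000e+00  0.00000000e+00  0.00000000e+00  1.00000000e+00]]
meter_yellow 0.97 [192.2, 52.4] [0.64385159 0.29017332 0.02      ]
meter_yellow 0.46 [518.8, 361.3] [ 0.35022914 -0.12490227  0.02      ]
```

View pics/w1.png

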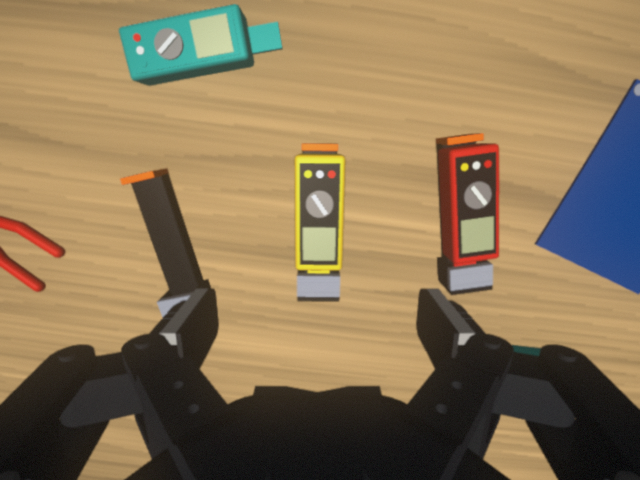

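The wrist view shows yellow upright at cols 295–346, rows 155–270, with its lip at row 148 and its bar at row 286. It is well aligned with the tool.

```bash
python3 - <<'E'
from h import *
C=cam("wrist"); im=cv2.imread("pics/w1.png"); hsv=cv2.cvtColor(im,cv2.COLOR_BGR2HSV)
m=cv2.inRange(hsv,(24,120,90),(36,255,255)); z=np.zeros_like(m); z[145:269,285:355]=m[145:269,285:355]
r=cv2.minAreaRect(cv2.findNonZero(z)); P=[ray2z(C,p,.056) for p in cv2.boxPoints(r)]; print(r,np.round(P,4))
P=np.array(P); c=P.mean(0); print("c",c, [np.linalg.norm(P[i]-P[i-1]) for i in range(4)], [np.degrees(np.arctan2(*(P[i]-P[i-1])[[1,0]])) for i in range(4)])
for n,px,h in(("lip",(320,144.5),.036),("bar near",(318,300),.042)):print(n,ray2z(C,px,h))
s=manip.sense();T=R.from_quat(s["tool_rot"]).as_matrix(); print("tool shift to case centre",T.T@(c-s["tcp_pos"])*1000, s["q"])
E
```

```text
((319.5, 211.5), (113.0, 49.0), 90.0) [[0.5611 0.1752 0.056 ]
 [0.5669 0.1303 0.056 ]
 [0.4569 0.1137 0.056 ]
 [0.4505 0.1628 0.056 ]]
c [0.50887144 0.14549163 0.056     ] [np.float64(0.11128466855224188), np.float64(0.0451864023603226), np.float64(0.1112986235371838), np.float64(0.04950599018157514)] [np.float64(6.38653911337241), np.float64(-82.60875909513192), np.float64(-171.38949696108725), np.float64(97.38445372742474)]
lip [0.57319053 0.15332469 0.036     ]
bar near [0.41127176 0.13418436 0.042     ]
tool shift to case centre [-3.92028433e-03  1.70423331e+00  1.75152670e+02] [ 7.10254964e-02  4.00507865e-01  1.66991851e+00 -6.90193161e-04
  1.07241144e+00  1.51321828e+00]
```

Emit:
{"name": "step_arm", "arguments": {"targets": "14 2 50 0;14 2 100 0;14 2 140 0;14 2 170 0;14 2 190 0;14 2 200 0;14 2 208 0;14 2 208 0;14 2 208 0"}}

```text
t: 3.25
tcp_pos: [0.5244, 0.1481, 0.0242]
tool_rot: [0.998, 0.065, 0.001, 0.0]
force: [0.5, -0.0, 0.1]
finger_gap: 1.0
gripper_force: 0.0
```

Emit:
{"name": "step_arm", "arguments": {"targets": "0 0 0 0;0 0 0 0;0 0 0 0;0 0 0 0;0 0 0 0;0 0 0 0;0 0 0 0;0 0 0 0;0 0 0 0;0 0 0 0", "gripper": 1, "squeeze": 20}}

```text
t: 4.25
tcp_pos: [0.5242, 0.1488, 0.0242]
tool_rot: [0.998, 0.065, 0.001, -0.0]
force: [-0.9, 1.1, 6.2]
finger_gap: 0.56
gripper_force: 22.1
```

```bash
python3 - <<'E'
from h import *
s=manip.sense(); print(s)
C,im=snap("wrist","w2")
E
```

```text
{'t': 4.25, 'q': array([7.12322963e-02, 7.45530855e-01, 1.77759838e+00, 4.09011592e-04,
       6.16889051e-01, 1.51167534e+00]), 'qd': array([-1.07699782e-03, -1.52210559e-03,  5.64556129e-05, -4.21543240e-04,
        1.98858013e-05,  2.24908242e-03]), 'tau': array([ -0.51110029, -39.95620251,  -7.07749531,  -0.19100823,
        -0.15999772,  -0.05508508]), 'tcp_pos': array([0.52422203, 0.14875741, 0.02422151]), 'tool_rot': array([ 9.97887283e-01,  6.49641186e-02,  7.86451867e-04, -1.23202675e-04]), 'force': array([-0.94830186,  1.09816494,  6.20829339]), 'ft_torque': array([ 0.14955202,  0.07879405, -0.04157756]), 'gripper_force': 22.10358828306198, 'finger_gap': 0.5595865615232211}
```

View pics/w2.png

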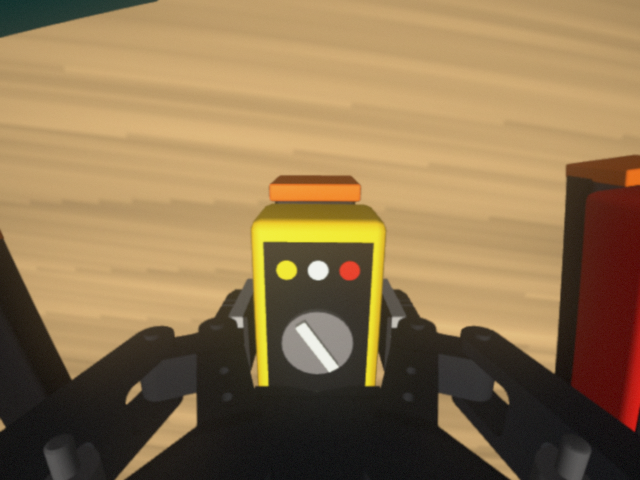

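It is gripped at about x=+16, with light force. I'll tilt along the arc about the tip in stages.

Emit:
{"name": "step_arm", "arguments": {"targets": "0 0 -2 0;-1 0 -4 0;-2 0 -6 0;-2.6 0 -9 0;-2.6 0 -9 0"}}

```text
t: 4.8
tcp_pos: [0.5206, 0.1481, 0.0323]
tool_rot: [0.998, 0.065, -0.0, 0.0]
force: [-0.1, -0.7, -3.2]
finger_gap: 0.561
gripper_force: 21.6
```

```bash
python3 - <<'E'
from h import *
s=manip.sense(); print(s["tcp_pos"],s["force"],s["ft_torque"],s["gripper_force"],s["finger_gap"])
C,im=snap("side","s2"); cv2.imwrite("pics/s2c.png",cv2.resize(im[250:350,190:330,::-1],None,fx=5,fy=5,interpolation=cv2.INTER_CUBIC))
E
```

```text
[0.52055323 0.1480753  0.03230135] [-0.07869951 -0.70948309 -3.23271737] [-0.00555475 -0.01277461  0.0529961 ] 21.616272926330566 0.5612800875098808
```

View pics/s2c.png

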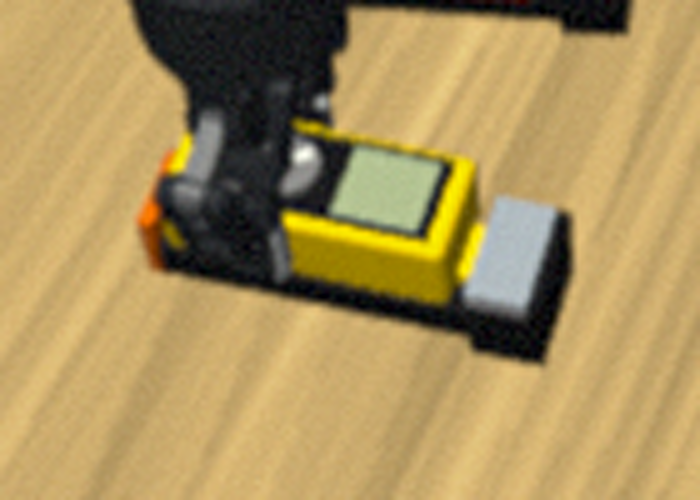

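The crop is coarse. The meter is clear of the seat at the gripper and still low at the keeper end, and the force of about 3 N is gentle. I'll go on along the arc.

Emit:
{"name": "step_arm", "arguments": {"targets": "-1 0 -3 0;-2 0 -6 0;-3 0 -9 0;-4 0 -11 0;-5.5 0 -14 0;-6.5 0 -16 0;-6.5 0 -16 0"}}

```text
t: 5.55
tcp_pos: [0.5148, 0.1473, 0.0487]
tool_rot: [0.998, 0.065, 0.0, 0.0]
force: [-0.0, 2.1, -4.1]
finger_gap: 0.555
gripper_force: 21.7
```

```bash
python3 - <<'E'
from h import *
s=manip.sense(); print(s["tcp_pos"],s["force"],s["ft_torque"],s["gripper_force"],s["finger_gap"])
C,im=snap("side","s3"); a=cv2.resize(im[250:350,190:330,::-1],None,fx=4,fy=4,interpolation=cv2.INTER_CUBIC)
C2,im2=snap("wrist","w3"); b=im2[140:480,190:450,::-1]; b=cv2.resize(b,(230,300))
c=np.zeros((400,790,3),np.uint8); c[:400,:560]=a; c[:300,560:]=b; cv2.imwrite("pics/c3.png",c)
E
```

```text
[0.5147957  0.14728743 0.04873639] [-0.01181109  2.10038689 -4.08440671] [ 0.22332609 -0.15636504 -0.04178256] 21.73353910446167 0.5548914892031057
```

View pics/c3.png

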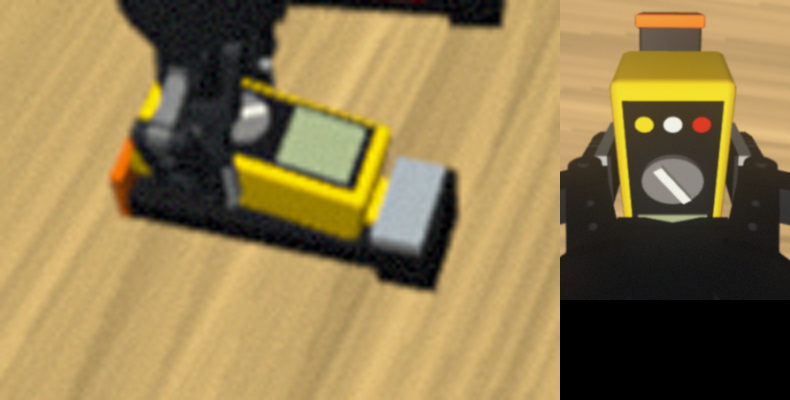

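The meter is now visibly tilted, with its front face showing above the lip. I'll estimate the angle by comparing model rows with the picture.

```bash
python3 - <<'E'
from h import *
C=cam("wrist"); s=manip.sense(); T=R.from_quat(s["tool_rot"]).as_matrix(); E=T  # tool axes
for xg in (14,17):
  for th in (6,9,12,15,18):
    a=np.radians(th); out=[]
    for X,Z in((57.5,0),(57.5,36)):
        dx,dz=X-xg,Z-24
        w=np.array(s["tcp_pos"])+T[:,0]*(dx*np.cos(a)-dz*np.sin(a))/1000+np.array([0,0,(dx*np.sin(a)+dz*np.cos(a)+44-24.2)/1000])
        out.append(proj(C,w)[1])
    print(xg,th,np.round(out,1))
im=cv2.imread("pics/w3.png"); hsv=cv2.cvtColor(im,cv2.COLOR_BGR2HSV)
print([(r,im[r,325].tolist()) for r in range(186,262,3)])
E
```

```text
14 6 [195.2 223.7]
14 9 [193.9 228.1]
14 12 [192.8 232.9]
14 15 [192.  238.2]
14 18 [191.6 243.9]
17 6 [202.  232.2]
17 9 [200.7 236.5]
17 12 [199.6 241.2]
17 15 [198.8 246.3]
17 18 [198.3 251.8]
[(186, [69, 83, 95]), (189, [69, 81, 95]), (192, [70, 83, 96]), (195, [67, 80, 94]), (198, [45, 112, 136]), (201, [32, 128, 158]), (204, [31, 129, 159]), (207, [30, 130, 160]), (210, [32, 133, 163]), (213, [33, 133, 165]), (216, [31, 134, 165]), (219, [32, 135, 168]), (222, [31, 137, 169]), (225, [30, 137, 170]), (228, [29, 142, 174]), (231, [31, 172, 209]), (234, [43, 208, 237]), (237, [38, 220, 242]), (240, [43, 222, 243]), (243, [45, 225, 243]), (246, [42, 224, 243]), (249, [46, 226, 243]), (252, [45, 224, 242]), (255, [32, 80, 95]), (258, [35, 56, 68]), (261, [34, 57, 68])]
```

Tilt is about 10–11°, with the tab bearing lightly (about 2 N) on the bar. I'll add roughly 4°, then firm the grip slightly.

Emit:
{"name": "step_arm", "arguments": {"targets": "-0.5 0 -2 0;-1 0 -4 0;-1.5 0 -6 0;-1.5 0 -6 0"}}

```text
t: 6.05
tcp_pos: [0.5125, 0.1469, 0.0543]
tool_rot: [0.998, 0.065, -0.001, 0.0]
force: [-1.0, -0.6, -4.0]
finger_gap: 0.559
gripper_force: 21.9
```

Emit:
{"name": "step_arm", "arguments": {"targets": "0 0 0 0;0 0 0 0;0 0 0 0", "squeeze": 35}}

```text
t: 6.35
tcp_pos: [0.5138, 0.1471, 0.0546]
tool_rot: [0.998, 0.065, 0.001, 0.0]
force: [-0.5, 0.3, -2.4]
finger_gap: 0.554
gripper_force: 42.5
```

```bash
python3 - <<'E'
from h import *
s=manip.sense(); print(s["tcp_pos"],s["force"],s["gripper_force"])
C,im=snap("wrist","w4"); T=R.from_quat(s["tool_rot"]).as_matrix()
for xg in (14,):
  for th in (9,12,15,18,21):
    a=np.radians(th); out=[]
    for X,Z in((57.5,0),(57.5,36)):
        dx,dz=X-xg,Z-24
        w=np.array(s["tcp_pos"])+T[:,0]*(dx*np.cos(a)-dz*np.sin(a))/1000+np.array([0,0,(dx*np.sin(a)+dz*np.cos(a)+44-24.2)/1000])
        out.append(proj(C,w)[1])
    print(th,np.round(out,1))
print([(r,im[r,325].tolist()[0]) for r in range(186,262,2)])
E
```

```text
[0.51379439 0.14707108 0.05464554] [-0.50930596  0.3360253  -2.42922316] 42.51030921936035
9 [193.9 228. ]
12 [192.8 232.8]
15 [192.  238.1]
18 [191.5 243.8]
21 [191.4 250. ]
[(186, 91), (188, 93), (190, 93), (192, 92), (194, 92), (196, 117), (198, 168), (200, 169), (202, 171), (204, 172), (206, 172), (208, 173), (210, 174), (212, 174), (214, 175), (216, 177), (218, 177), (220, 178), (222, 180), (224, 181), (226, 181), (228, 181), (230, 183), (232, 182), (234, 193), (236, 214), (238, 230), (240, 239), (242, 243), (244, 243), (246, 243), (248, 243), (250, 243), (252, 242), (254, 243), (256, 243), (258, 242), (260, 142)]
```

Tilt is about 14°. I'll draw it out along +x, then lift.

Emit:
{"name": "step_arm", "arguments": {"targets": "4 0 0 0;9 0 0 0;14 0 0 0;19 0 0 0;24 0 0 0;29 0 0 0;33 0 0 0;36 0 0 0;36 0 0 0"}}

```text
t: 7.3
tcp_pos: [0.5495, 0.1518, 0.0543]
tool_rot: [0.998, 0.065, 0.0, -0.0]
force: [-0.2, 0.5, -3.4]
finger_gap: 0.555
gripper_force: 42.5
```

```bash
python3 - <<'E'
from h import *
s=manip.sense(); print(s["tcp_pos"],s["force"],s["gripper_force"])
C,im=snap("side","s5"); a=cv2.resize(im[230:350,180:330,::-1],None,fx=4,fy=4,interpolation=cv2.INTER_CUBIC)
cv2.imwrite("pics/c5.png",a)
E
```

```text
[0.54948277 0.15178391 0.05432657] [-0.19750806  0.49801713 -3.44074076] 42.51345992088318
```

View pics/c5.png

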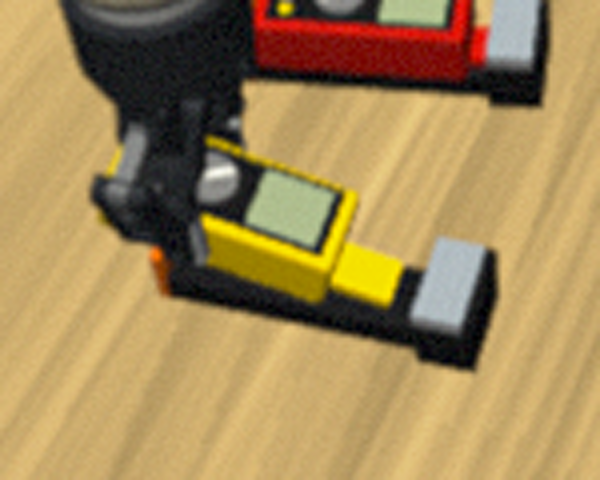

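The tab is fully clear of the keeper and the front end is over the lip. I'll lift, then carry it to the mat.

Emit:
{"name": "step_arm", "arguments": {"targets": "0 0 -10 0;0 0 -25 0;0 0 -50 0;0 0 -80 0;0 0 -105 0;0 0 -115 0;0 0 -115 0"}}

```text
t: 8.05
tcp_pos: [0.5497, 0.1519, 0.1712]
tool_rot: [0.998, 0.065, 0.002, -0.0]
force: [0.3, 0.8, -2.8]
finger_gap: 0.551
gripper_force: 42.8
```

Emit:
{"name": "step_arm", "arguments": {"targets": "0 15 0 2;0 45 0 4;-2 85 0 6;-4 125 0 8;-5 165 0 10;-6 205 0 12;-7 245 0 14;-8 285 0 17;-9 320 0 20;-10 350 0 22;-10 367 0 24;-10 372 0 24"}}

```text
t: 9.25
tcp_pos: [0.5864, -0.2205, 0.1677]
tool_rot: [0.989, -0.146, -0.001, -0.0]
force: [0.4, 0.2, -2.9]
finger_gap: 0.557
gripper_force: 42.7
```

Emit:
{"name": "step_arm", "arguments": {"targets": "0 0 0 0;0 0 0 0;0 0 0 0"}}

```text
t: 9.55
tcp_pos: [0.5869, -0.2166, 0.1691]
tool_rot: [0.99, -0.143, -0.001, -0.0]
force: [-0.0, -0.1, -1.4]
finger_gap: 0.557
gripper_force: 42.7
```

```bash
python3 - <<'E'
from h import *
s=manip.sense(); print(s["tcp_pos"],s["force"],s["gripper_force"],R.from_quat(s["tool_rot"]).as_matrix()[:,0])
C,im=snap("side","s6"); C2,b=snap("wrist","w6"); C3,t=snap("top","t6")
a=cv2.resize(im[100:260,200:400,::-1],(400,320)); c=np.zeros((320,800,3),np.uint8); c[:,:400]=a; c[:300,400:]=cv2.resize(b[:,:,::-1],(400,300)); cv2.imwrite("pics/c6.png",c)
hsv=cv2.cvtColor(b,cv2.COLOR_RGB2HSV); 
for n,CC,nm in(("side",C,0),("wrist",C2,0),("top",C3,0)):
    for r in manip.mark_of(n,"mat")[:1]: print(n,r["p"],r["position"],ray2z(CC,r["position"],0))
E
```

```text
[ 0.5869289  -0.21657365  0.16914918] [-0.00494215 -0.13987698 -1.43918853] 42.651636600494385 [ 0.95912642 -0.2829755  -0.00117338]
side 0.73 [292.8, 183.7] [ 0.57784027 -0.20548836  0.        ]
wrist 0.62 [316.9, 302.3] [ 4.99686558e-01 -1.90306149e-01  5.55111512e-17]
```

View pics/c6.png

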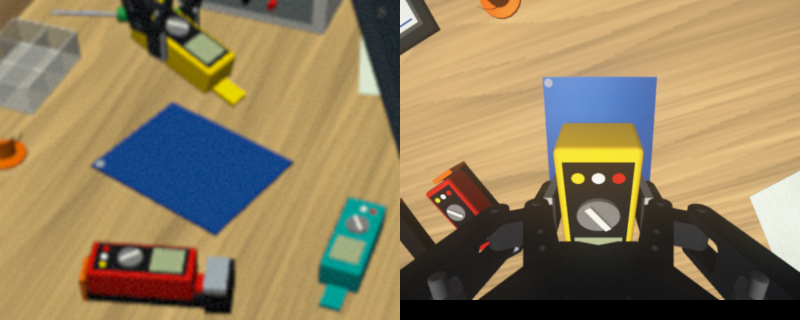

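The side view shows the meter tilted and held, about to go down over the mat. The mat lies clear below, and in the wrist view its far corners are near (229,123) and (411,123). I'll refine the mat centre.

```bash
python3 - <<'E'
from h import *
C=cam("side"); im=cv2.imread("pics/s6.png"); hsv=cv2.cvtColor(im,cv2.COLOR_BGR2HSV)
m=cv2.inRange(hsv,(105,120,60),(125,255,255)); z=np.zeros_like(m); z[140:230,230:360]=m[140:230,230:360]
h=cv2.convexHull(cv2.findNonZero(z)); q=cv2.approxPolyDP(h,6,True)[:,0]; P=np.array([ray2z(C,p,.004) for p in q.astype(float)]); print(q.tolist(),np.round(P,3).tolist(),P.mean(0), [round(np.linalg.norm(P[i]-P[i-1]),3) for i in range(len(P))])
W=cam("wrist"); A=ray2z(W,(229,123),.004);B=ray2z(W,(411,123),.004); t=R.from_quat(manip.sense()["tool_rot"]).as_matrix()[:,0]
print(A,B,np.linalg.norm(A-B),(A+B)/2-.1*t)
E
```

```text
[[345, 181], [307, 216], [249, 184], [285, 152]] [[0.457, -0.258, 0.004], [0.501, -0.11, 0.004], [0.678, -0.161, 0.004], [0.646, -0.311, 0.004]] [ 0.57025518 -0.20996936  0.004     ] [np.float64(0.196), np.float64(0.154), np.float64(0.185), np.float64(0.153)]
[ 0.68932213 -0.16720365  0.004     ] [ 0.64403313 -0.32014837  0.004     ] 0.1595091800275012 [ 0.57079688 -0.21527035  0.00398087]
```

Emit:
{"name": "step_arm", "arguments": {"targets": "-2 2 15 0;-5 2 45 0;-9 2 80 0;-9 2 105 0;-9 2 120 0;-9 2 125 0;-9 2 125 0"}}

```text
t: 10.55
tcp_pos: [0.5783, -0.2179, 0.0442]
tool_rot: [0.99, -0.144, 0.0, 0.0]
force: [-0.9, -0.5, -1.5]
finger_gap: 0.557
gripper_force: 42.6
```

Emit:
{"name": "step_arm", "arguments": {"targets": "0 0 0 0;0 0 0 0;0 0 3 0;0 0 6 0;0 0 9 0;1 0 12 0", "squeeze": 20}}

```text
t: 11.15
tcp_pos: [0.5796, -0.2183, 0.0329]
tool_rot: [0.99, -0.144, 0.001, 0.0]
force: [1.2, -0.0, 4.6]
finger_gap: 0.558
gripper_force: 43.3
```

Emit:
{"name": "step_arm", "arguments": {"targets": "1 0 3 0;2 0 6 0;3 0 9 0;5 0 12 0;6 0 15 0;7 0 18 0;8 0 21 0;8 0 23 0;8 0 24 0;8 0 24 0;8 0 24 0", "gripper": 1, "squeeze": 20}}

```text
t: 12.25
tcp_pos: [0.587, -0.2207, 0.0091]
tool_rot: [0.99, -0.144, 0.001, 0.0]
force: [3.9, -1.1, 6.2]
finger_gap: 0.558
gripper_force: 44.0
```

```bash
python3 - <<'E'
from h import *
s=manip.sense(); print(s["tcp_pos"],s["force"],s["gripper_force"])
C,im=snap("side","s7"); C2,b=snap("wrist","w7")
a=cv2.resize(im[120:240,220:380,::-1],(480,360),interpolation=cv2.INTER_CUBIC); c=np.zeros((360,800,3),np.uint8); c[:,:480]=a; c[:240,480:]=cv2.resize(b[:,:,::-1],(320,240)); cv2.imwrite("pics/c7.png",c)
E
```

```text
[ 0.58696894 -0.2206591   0.0090837 ] [ 3.86563765 -1.12156569  6.16602993] 43.97998094558716
```

View pics/c7.png

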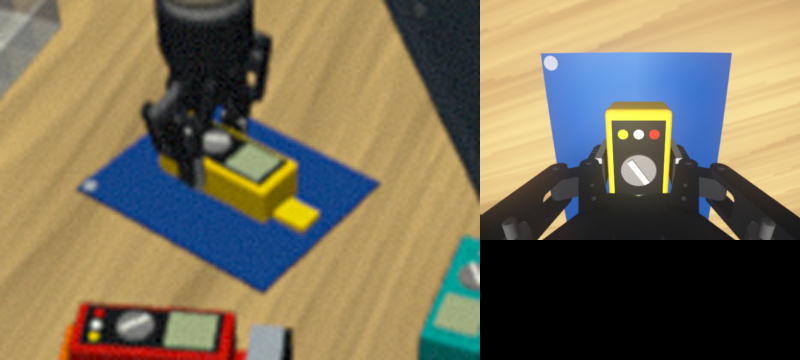

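The meter is on the mat and looks near flat. I'll compare its rows with the seated, level picture (w2).

```bash
python3 - <<'E'
import cv2
for n in("w2","w3","w7"):
    im=cv2.imread(f"pics/{n}.png").astype(int)
    print(n,[(r,im[r,325,2]) for r in range(190,264,2)])
    y=[(c) for c in range(200,440) if im[250,c,2]>150 and im[250,c,0]<90]; print(y[0],y[-1])
E
```

```text
w2 [(190, np.int64(242)), (192, np.int64(243)), (194, np.int64(243)), (196, np.int64(242)), (198, np.int64(240)), (200, np.int64(208)), (202, np.int64(100)), (204, np.int64(116)), (206, np.int64(129)), (208, np.int64(128)), (210, np.int64(131)), (212, np.int64(133)), (214, np.int64(135)), (216, np.int64(136)), (218, np.int64(146)), (220, np.int64(187)), (222, np.int64(225)), (224, np.int64(237)), (226, np.int64(238)), (228, np.int64(240)), (230, np.int64(241)), (232, np.int64(242)), (234, np.int64(242)), (236, np.int64(242)), (238, np.int64(242)), (240, np.int64(241)), (242, np.int64(152)), (244, np.int64(86)), (246, np.int64(84)), (248, np.int64(79)), (250, np.int64(82)), (252, np.int64(82)), (254, np.int64(80)), (256, np.int64(79)), (258, np.int64(78)), (260, np.int64(77)), (262, np.int64(103))]
251 384
w3 [(190, np.int64(97)), (192, np.int64(96)), (194, np.int64(95)), (196, np.int64(95)), (198, np.int64(136)), (200, np.int64(156)), (202, np.int64(157)), (204, np.int64(159)), (206, np.int64(161)), (208, np.int64(161)), (210, np.int64(163)), (212, np.int64(163)), (214, np.int64(165)
[... 660 characters left out ...]
t64(105)), (202, np.int64(115)), (204, np.int64(148)), (206, np.int64(151)), (208, np.int64(151)), (210, np.int64(155)), (212, np.int64(158)), (214, np.int64(160)), (216, np.int64(166)), (218, np.int64(208)), (220, np.int64(242)), (222, np.int64(253)), (224, np.int64(254)), (226, np.int64(254)), (228, np.int64(254)), (230, np.int64(254)), (232, np.int64(254)), (234, np.int64(254)), (236, np.int64(254)), (238, np.int64(254)), (240, np.int64(236)), (242, np.int64(111)), (244, np.int64(110)), (246, np.int64(108)), (248, np.int64(110)), (250, np.int64(108)), (252, np.int64(107)), (254, np.int64(106)), (256, np.int64(105)), (258, np.int64(107)), (260, np.int64(109)), (262, np.int64(183))]
252 382
```

The rows match within about 1 px, so it is flat. The origin is at about (0.572,-0.216), which is the mat centre. Releasing.

Emit:
{"name": "step_arm", "arguments": {"targets": "0 0 0.5 0;0 0 0.5 0;0 0 0.5 0"}}

```text
t: 12.65
tcp_pos: [0.587, -0.2207, 0.009]
tool_rot: [0.99, -0.144, 0.001, 0.0]
force: [3.1, -0.3, 10.6]
finger_gap: 0.555
gripper_force: 44.4
```

Emit:
{"name": "step_arm", "arguments": {"targets": "0 0 0 0;0 0 0 0;0 0 0 0;0 0 0 0;0 0 0 0;0 0 0 0;0 0 0 0;0 0 0 0", "gripper": 0}}

```text
t: 13.45
tcp_pos: [0.5867, -0.2203, 0.0078]
tool_rot: [0.99, -0.144, -0.0, -0.0]
force: [0.4, -0.3, -0.4]
finger_gap: 0.999
gripper_force: 0.0
```

Emit:
{"name": "step_arm", "arguments": {"targets": "0 0 -10 0;0 0 -25 0;0 0 -50 0;0 0 -90 0;0 0 -130 0;0 0 -160 0;0 0 -170 0;0 0 -170 0;0 0 -170 0"}}

```text
t: 14.35
tcp_pos: [0.5858, -0.2198, 0.1771]
tool_rot: [0.99, -0.144, -0.001, -0.0]
force: [-0.2, 0.5, -0.9]
finger_gap: 1.0
gripper_force: 0.0
```

```bash
python3 - <<'E'
from h import *
s=manip.sense(); print(s["t"],s["tcp_pos"],s["force"],s["finger_gap"],abs(s["qd"]).max())
C,im=snap("side","s8"); C2,b=snap("wrist","w8")
c=np.zeros((300,800,3),np.uint8); c[:,:400]=cv2.resize(im[:,:,::-1],(400,300)); c[:,400:]=cv2.resize(b[:,:,::-1],(400,300)); cv2.imwrite("pics/c8.png",c)
hsv=cv2.cvtColor(b,cv2.COLOR_RGB2HSV); m=cv2.inRange(hsv,(24,120,90),(36,255,255)); n,l,st,ce=cv2.connectedComponentsWithStats(m); k=1+st[1:,4].argmax(); r=cv2.minAreaRect(cv2.findNonZero((l==k).astype(np.uint8))); print(r, ray2z(C2,r[0],.04))
E
```

```text
14.35 [ 0.58582097 -0.21981415  0.17707043] [-0.15741357  0.52557812 -0.93669946] 1.00019063431684 0.027380852542814336
((318.0, 242.5), (139.0, 54.0), 90.0) [ 0.56856265 -0.21495186  0.04      ]
```

View pics/c8.png

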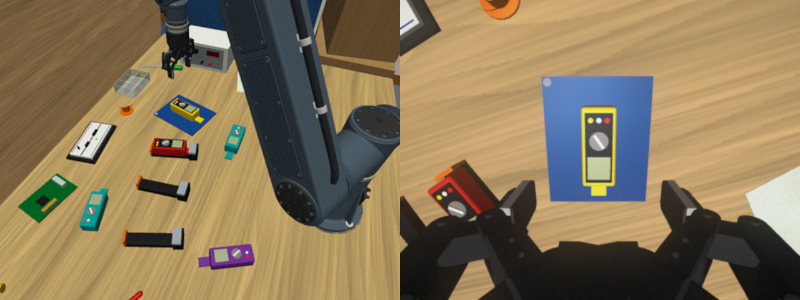

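The meter lies flat, face up and central on the mat, with the gripper clear and the red meter still in its cradle. I'll do one numeric check and hand in if it passes.

```bash
python3 - <<'E'
from h import *
C=cam("wrist"); f=lambda c,r,z: ray2z(C,(c*1.6,r*1.6),z)[:2]
case=(f(199,109,.04)+f(199,183,.04))/2; mat=sum(f(c,r,.004) for c,r in((143,76),(253,76),(145,200),(248,202)))/4
print(case,mat,case-mat)
if np.linalg.norm(case-mat)<.012: print(manip.sign_off())
E
```

```text
[ 0.57356864 -0.21677095] [ 0.57079807 -0.21315585] [ 0.00277058 -0.0036151 ]
the job is handed in; nothing more can be done
None
```

I freed the yellow meter from its cradle at about 14° of tilt. It now lies flat and face up, about 5 mm from the centre of the blue mat, released and with the arm clear. I left the red meter alone, and the job is handed in at about 14.5 s.

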